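# Zero the bench scale and weigh the tall offcut

## Robot

A 7-joint arm with a two-finger parallel gripper is mounted at the origin on a cart in front of the work surface, level with it; the furniture and walls round the work are solid. World frame = base frame: x ahead of the robot, y to its left, z up, the work surface at z = 0. Lengths are in m, angles in rad, forces in N, time in s.
With the tool pointing down it reaches from about 0.4 to 0.75 m from the base axis. Payload 19.5 kg.
Tool frame: the origin (TCP) lies at the very end of the fingers, on their centre line; the grasp point (between the pads) lies 19 mm behind it (manip.grasp_offset is the distance from the TCP to the grasp point, in m); z points along the fingers, x is the direction in which the jaws open and shut, and the axes are right-handed (so a half turn about z gives the same grasp; the last joint's range is limited). The gripper opens to 85 mm and grips with 20 to 120 N. Pads are 22 mm wide; open, the fingers measure 114 mm over their backs; the gripper's body (76 mm by 85 mm) begins 54 mm behind the grasp point. The pads swing forward as they close: fully open they stand 13 mm farther back than shut.
Start: joints at [1.09, 0.707, -0.028, 1.485, 0.022, 0.951, -0.075], TCP at [0.244, -0.521, 0.231] pointing down, gripper open.
Joint ranges: [-2.71, 2.71], [-0.32, 2.16], [-1.57, 1.52], [0, 2.45], [-1.46, 4.6], [0, 2.02], [-2.83, 2.83]. Speed limits (rad/s): [1.89, 1.89, 2.57, 2.57, 3.01, 3.01, 3.01].

## Interface

Orientations are given as a rotation vector (axis times angle).
In Python, from workcell import manip, eyes, order gives the robot as it stands. The module is installed in compiled form; this text tells all that it offers.
- The arm moves only by the shell command python3 -m pendant 'ROWS' [FORCE]. ROWS is JSON, a list of rows, each an object of numbers: "dx", "dy", "dz": the shift along the tool's x, y, z in mm; "ax", "ay", "az": the turn, a rotation vector about the tool's x, y, z in degrees; "fingers": the closure, from 0 (fully open) to 1 (shut). In form: [{"dx": .., "dy": .., "dz": .., "ax": .., "ay": .., "az": .., "fingers": ..}, ...]. A call has exactly 10 rows; each row is the pose to reach, as a shift and turn from the pose commanded when the call began, along the tool's axes at that moment; what a row does not reach only later rows make up. A row lasts 1/10 s, in which the tool goes at most 50 mm and 8.59 degrees, less where a joint would pass 70% of its speed; a pose out of reach is approached as far as the arm can. A call with a gripper value outside its range is refused whole. The fingers move at their own pace and stop on an object; FORCE is the grip in N (left out, the last holds). Time passes only in rows, so rows that repeat a pose let the fingers close, or fill a call up. It gives the time, the measured TCP pose, the force and the opening at its end, in the units of the state.
- manip.state(): the state, without advancing time (a new reading comes with each control period).
- eyes.snapshot(name): name is "side" or "top"; returns a dict with "frame" (384x512x3 uint8, red, green, blue), "fx", "fy", "cx", "cy" (pixels), "eye" and "attitude" of the camera in the world. Camera axes: x right, y up, looking along -z (the intrinsics and any distortion apply to the point x, -y, -z); pixel columns grow to the right and rows downward; lengths in m; the calibration is good to about 2 mm. A picture is of the moment at which its call begins. There is no depth.
- order.finish_job(): hands the job in, once; it reports no verdict.
The state is a dict: "time": time; "joints": joint angles; "joint_velocities": joint speeds; "tau": joint torques, N m; "tcp_pos": TCP position; "ee_rot": TCP orientation; "wrist_force": force on the tool from outside, world axes, zero at the start; "ft_torque": the same for the moment, N m; "grip_width": finger opening in m.
Only numpy, scipy, OpenCV 4.12 (cv2) and the standard library are available. Lean on these libraries where they do the work, as an engineer would, in place of code of your own. Each camera call takes 0.05 s, during which the arm holds its last target.

## Task

Weigh the tall oak offcut: first zero the bench scale with only its empty tray on it, by pressing the flat oblong tare key (the larger, rectangular one) straight down with about 5 to 10 N and keeping it pressed for half a second (never more than 20 N, and leave the round key alone). Then draw the tall offcut up out of the tightly packed crate without pulling the other four pieces out, and stand it on end in the scale's tray. Once the offcut is out of the crate do not press any key again, keep the tray on the steel plate, and leave the tape roll, sanding block and screwdriver where they are.

Things in the scene. Friction and masses are not known exactly. Their poses are not given: they have to be found in the camera images.
- scale: Grey bench scale fixed to the bench, 220 (x) x 176 (y) x 45 mm high. Origin: centre of its footprint, on the bench top. Its x axis points from the low front key panel to the back, y to its left, z up. The panel's top is 30 mm above the bench; it carries the tare key at the right (-y) end, a dark-framed display in the middle and the round key at the left (+y) end. The steel weighing plate, 156 (x) x 168 (y) mm, lies 45 mm above the bench, centred 30 mm behind the origin (+x).
- tare_key: The tare key: flat white oblong membrane key, 26 (scale x) x 40 (scale y) mm, its face 33 mm above the bench, 3 mm proud of the panel, on the panel's right end. Origin: centre of its top face; axes as the scale's. It gives only 2 mm, with a stiff spring of 4 N per mm (8 N at its stop). It registers once at least 3 N has been held for 0.3 s, and is damaged above 20 N.
- round_key: Round white key, 18 mm across, at the panel's left end, 118 mm from the tare key, same height and stiffness; not to be pressed. Origin: centre of its top face.
- tray: Loose square plywood tray, 100 x 100 x 20 mm, walls and floor 5 mm thick (inside 90 x 90 mm, so the offcut must stand), about 0.18 kg, lying on the scale's steel plate. Origin: centre of its underside; x and y along its sides, z up. Its inner floor is 5 mm above the origin.
- crate: Open wooden crate fixed to the bench, 176 (x) x 133 (y) x 56 mm high, walls and floor 6 mm. Origin: centre of its underside; x along its length, pointing away from the robot, z up. It holds five offcuts packed within about 1 to 3 mm of each other and the walls.
- oak: The tall oak offcut to weigh, 45 x 120 x 32 mm, 0.09 to 0.18 kg, standing on end in the crate with its top 126 mm above the bench. Origin: centre of one 45 x 120 mm face (the one nearer the robot). Its own x runs along the 45 mm width (at the start along the crate's y), its y along the 120 mm length (up), its z along the 32 mm thickness (at the start along the crate's x), from the origin into the wood.
- oak_top (a point): Centre of the oak offcut's upper end face (45 x 32 mm), axes as oak; the lower end lies 120 mm below.
- stop_up: Pale wood block 50 x 85 x 45 mm standing on end in the crate behind the oak offcut, top 91 mm above the bench. Origin: centre of its 50 x 85 mm face nearer the robot. Stays in the crate.
- stop_flat: The same kind of block lying flat (85 mm along the crate's x, 50 mm along its y) in front of the oak offcut, top 51 mm above the bench. Origin: centre of its underside. Stays in the crate.
- pine_left: Pine strip 34 x 160 x 34 mm lying along the crate's left (+y) wall beside the oak offcut, top 40 mm above the bench. Origin: centre of its underside. Stays in the crate.
- pine_right: The same kind of pine strip along the crate's right (-y) wall, top 40 mm above the bench. Origin: centre of its underside. Stays in the crate.
- tape: Bystander: masking tape roll lying flat, 100 mm across, 25 mm high. Origin: centre of its underside.
- sander: Bystander: cork sanding block, 64 x 112 x 34 mm. Origin: centre of its underside.
- driver: Bystander: screwdriver with a yellow handle lying on the bench, 31 x 230 x 33 mm. Origin: near its middle, at bench height.

How it is judged:
By the outcome, as a careful person would: the job done as asked, in the order asked, and still so for the second after the job is handed in, with the robot touching nothing.
It also fails if it takes over 53 s, if anything falls off the work surface, if the arm or the gripper's body presses on something with over 40 N, if the wrist force passes 120 N, or if a joint passes its speed limit or range.

## Working session

There is one attempt and no reset: what is moved stays moved. The work goes in short steps, Python scripts to look and compute and a shell command to move; the robot and the scene stay as the last step left them, time stands still between calls to the robot, and variables do not carry over. Pictures are saved under pics/ and viewed, and the job is handed in when it is done.

```bash
mkdir -p pics
python3 - <<'E'
from workcell import manip, eyes
import cv2,json
print(manip.state(), manip.grasp_offset)
for n in("side","top"):
    s=eyes.snapshot(n); f=s.pop("frame"); print(n,s)
    cv2.imwrite(f"pics/{n}0.png",cv2.resize(f[:,:,::-1],(800,600),interpolation=cv2.INTER_CUBIC))
    cv2.imwrite(f"pics/{n}0_raw.png",f[:,:,::-1])
E
```

```text
{'time': 0.0, 'joints': array([ 1.09029905,  0.70709288, -0.02761522,  1.48497714,  0.02198636,
        0.95089513, -0.07550779]), 'joint_velocities': array([-0.00238991, -0.00145452,  0.00069453,  0.0005929 ,  0.00136864,
       -0.00101246,  0.00106201]), 'tau': array([-1.86952413e-03, -8.83234334e+01,  1.23404156e+00, -2.36167628e+01,
        1.69073377e-02,  6.64739884e-03, -1.84534457e-05]), 'tcp_pos': array([ 0.24418349, -0.52029604,  0.23083843]), 'ee_rot': array([-2.65118842e+00,  1.68443548e+00,  1.43888833e-03]), 'wrist_force': array([-0.68800355, -0.09650035,  0.06626563]), 'ft_torque': array([-0.02142169,  0.03340297, -0.02540702]), 'grip_width': 0.08547079745326723} 0.0187
side {'fx': 414.77716083704655, 'fy': 414.77716083704655, 'cx': 251.48475503281443, 'cy': 189.59493201567048, 'eye': array([ 0.9947943 , -1.13932021,  0.81923562]), 'attitude': array([1.00844732, 0.17210159, 0.34467032])}
top {'fx': 445.66590218060537, 'fy': 445.66590218060537, 'cx': 256.7307459426907, 'cy': 192.9050703277944, 'eye': array([ 0.35372661, -0.04102985,  1.6670557 ]), 'attitude': array([ 0.12599055, -0.13702977, -1.57078901])}
```

View pics/top0.png

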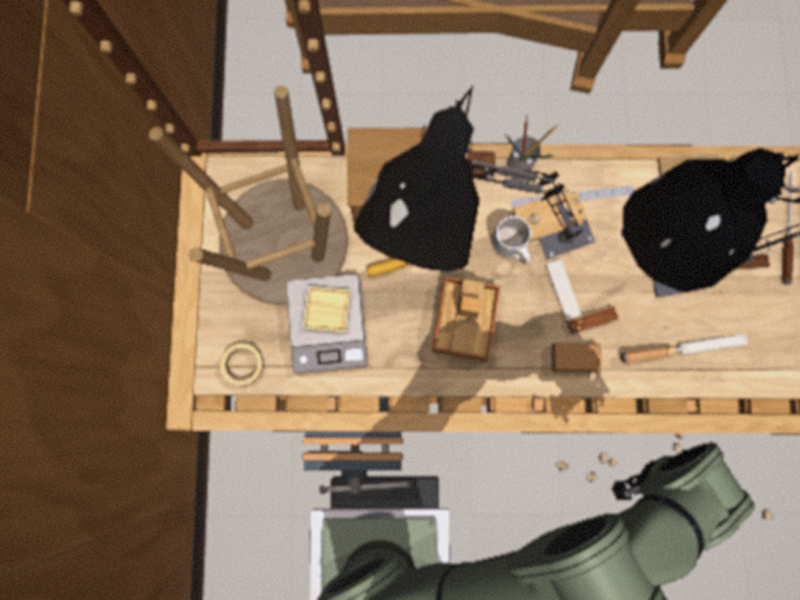

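View pics/side0.png

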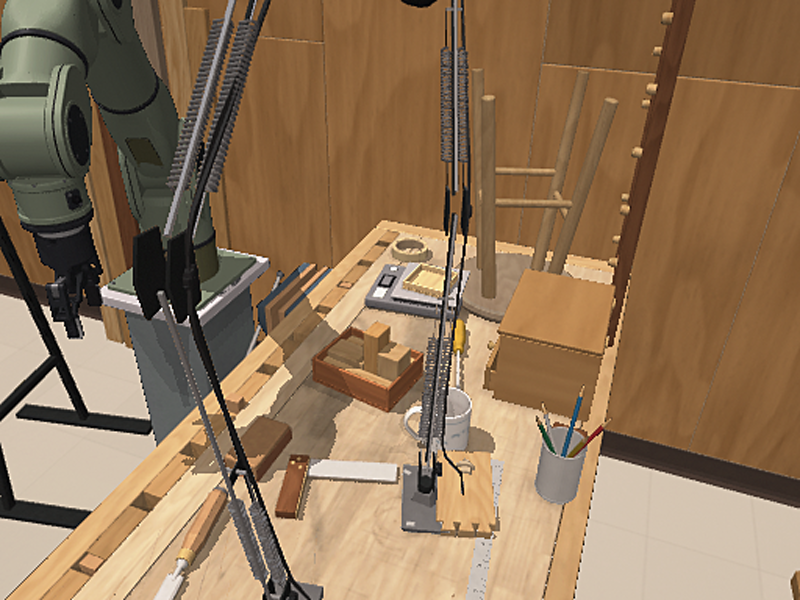

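```bash
cat > h.py <<'E'
import numpy as np,cv2
from scipy.spatial.transform import Rotation as R
from workcell import manip,eyes
C={'side':(414.77716,251.484755,189.594932,np.array([0.9947943,-1.13932021,0.81923562]),np.array([1.00844732,0.17210159,0.34467032])),
'top':(445.6659,256.730746,192.90507,np.array([0.35372661,-0.04102985,1.6670557]),np.array([0.12599055,-0.13702977,-1.57078901]))}
def pr(n,P):
    f,cx,cy,e,a=C[n]; p=(np.atleast_2d(P)-e)@R.from_rotvec(a).as_matrix()
    return np.c_[cx+f*p[:,0]/-p[:,2],cy-f*p[:,1]/-p[:,2]]
def ray(n,u,v):
    f,cx,cy,e,a=C[n]; d=R.from_rotvec(a).as_matrix()@np.array([(u-cx)/f,-(v-cy)/f,-1]); return e,d
def at(n,u,v,z):
    e,d=ray(n,u,v); return e+d*(z-e[2])/d[2]
def crop(n,u0,v0,w,h,k,name,frame=None):
    f=eyes.snapshot(n)['frame'] if frame is None else frame
    c=f[v0:v0+h,u0:u0+w,::-1]
    cv2.imwrite('pics/'+name,cv2.resize(c,(w*k,h*k),interpolation=cv2.INTER_CUBIC))
E
python3 - <<'E'
from h import *
t=cv2.imread('pics/top0_raw.png')[:,:,::-1]; s=cv2.imread('pics/side0_raw.png')[:,:,::-1]
crop('top',175,165,80,75,10,'t_scale.png',t)
crop('top',265,165,80,75,10,'t_crate.png',t)
crop('side',190,190,90,75,8,'s_crate.png',s)
crop('side',225,140,90,70,8,'s_scale.png',s)
E
```

```text
(no output)
```

View pics/t_scale.png

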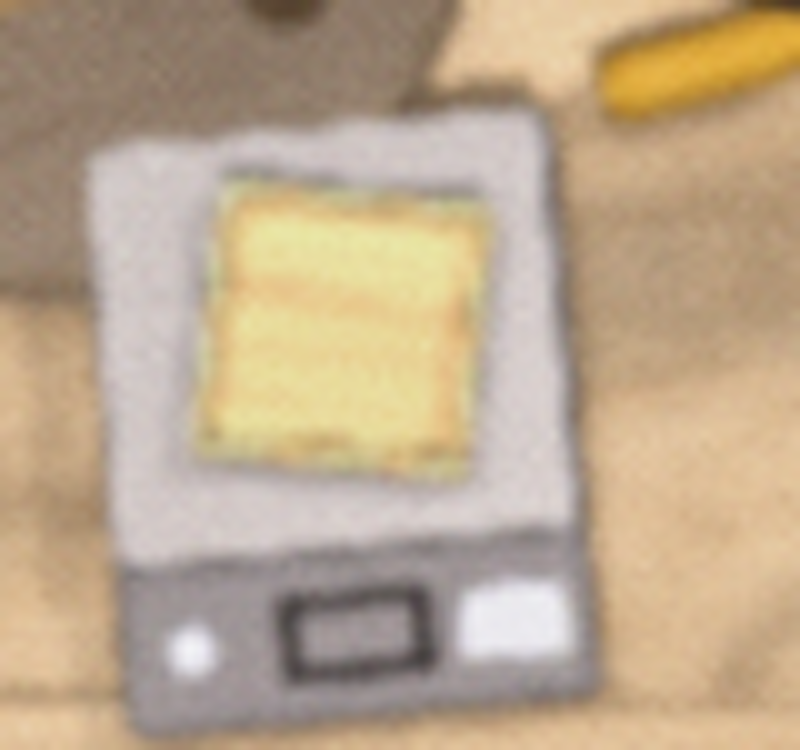

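View pics/t_crate.png

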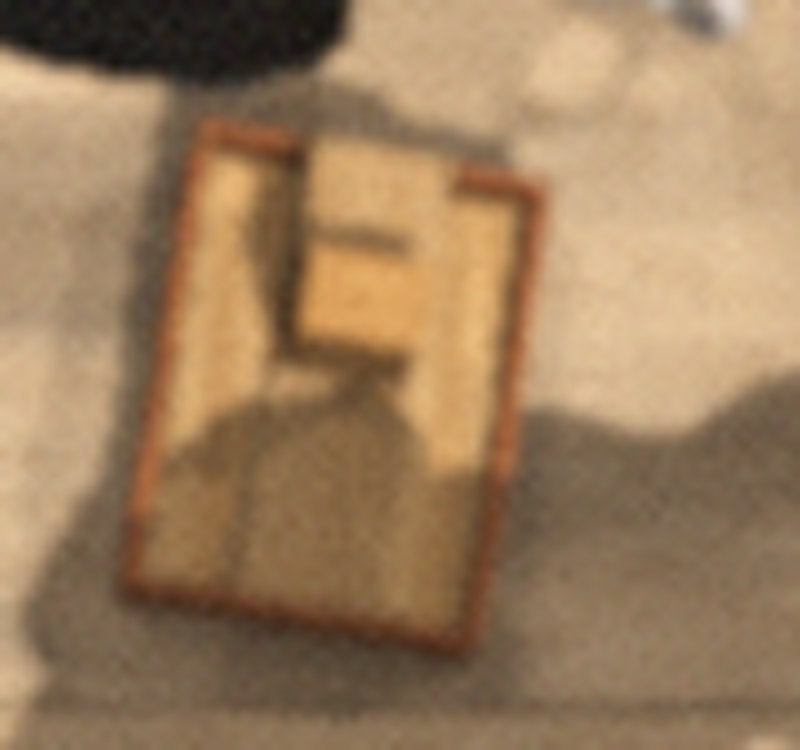

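View pics/s_crate.png

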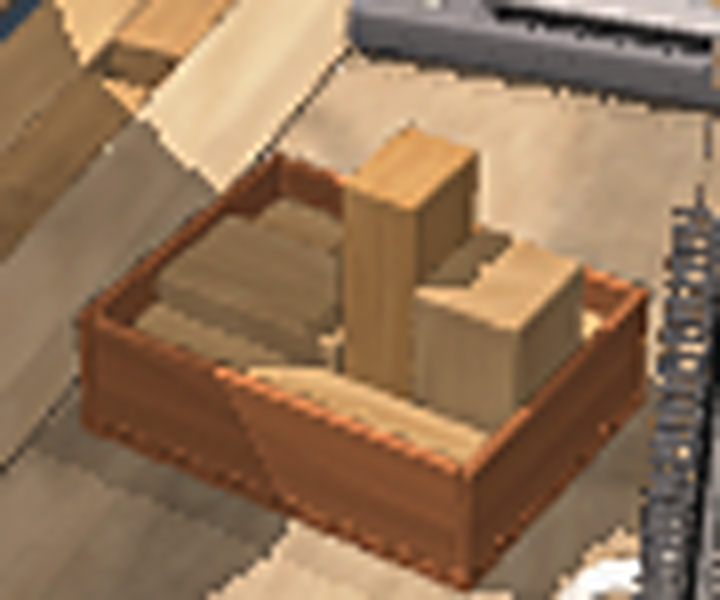

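View pics/s_scale.png

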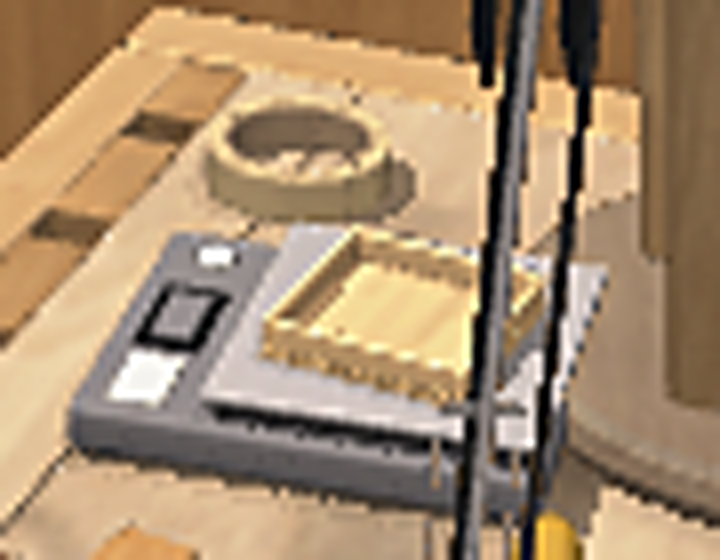

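Run:
```python
from h import *
np.set_printoptions(precision=4,suppress=True)
def g(n,u0,v0,k,pts,z,l):
    o=np.array([at(n,u0+(x+.5)/k-.5,v0+(y+.5)/k-.5,z) for x,y in pts])
    m=o[:,:2].mean(0); print(n,l,m); 
    if len(o)==4:
        d=[o[(i+1)%4]-o[i] for i in range(4)]; print('   edges',[(round(float(np.hypot(*e[:2])),4),round(float(np.degrees(np.arctan2(e[1],e[0]))),1)) for e in d])
T=('top',175,165,10);S=('side',225,140,8);TC=('top',265,165,10);SC=('side',190,190,8)
g(*T,[(460,593),(572,582),(578,655),(460,660)],.033,'tare')
g(*S,[(130,348),(185,355),(170,402),(108,395)],.033,'tare')
g(*T,[(192,651)],.033,'round'); g(*S,[(215,255)],.033,'round')
g(*T,[(228,180),(492,205),(468,478),(200,452)],.065,'tray')
g(*S,[(265,322),(355,235),(545,288),(470,375)],.065,'tray')
g(*T,[(90,155),(540,105),(578,530),(125,565)],.045,'plate')
g(*TC,[(205,122),(548,185),(475,655),(125,597)],.056,'crate')
g(*SC,[(82,318),(280,155),(650,292),(470,470)],.056,'crate')
g(*TC,[(310,243),(428,245),(415,350),(298,340)],.126,'oak')
g(*SC,[(410,125),(480,152),(418,208),(345,182)],.126,'oak')
g(*TC,[(310,135),(455,160),(430,240),(300,230)],.091,'stopup')
```

```text
top tare [0.5041 0.0591]
   edges [(0.0413, -84.6), (0.0269, -175.0), (0.0432, 92.2), (0.0246, 0.5)]
side tare [0.5126 0.0615]
   edges [(0.0261, 8.8), (0.0418, -77.7), (0.0285, -169.5), (0.0426, 98.9)]
top round [0.4941 0.1782]
side round [0.5004 0.1776]
top tray [0.6086 0.1198]
   edges [(0.097, -95.7), (0.1007, 175.5), (0.0975, 84.2), (0.1006, -4.8)]
side tray [0.6179 0.1159]
   edges [(0.0931, 83.3), (0.098, -8.0), (0.0875, -95.8), (0.0994, 175.2)]
top plate [0.6084 0.1268]
   edges [(0.1676, -83.7), (0.1594, -174.7), (0.1656, 94.2), (0.1534, 6.1)]
top crate [ 0.5868 -0.2051]
   edges [(0.1283, -100.8), (0.1758, 169.7), (0.1282, 80.3), (0.1784, -10.2)]
side crate [ 0.5964 -0.2059]
   edges [(0.1301, 79.3), (0.1718, -10.2), (0.127, -101.4), (0.1703, 170.8)]
top oak [ 0.6097 -0.2071]
   edges [(0.0415, -91.2), (0.0377, 171.7), (0.0411, 84.9), (0.0348, -8.0)]
side oak [ 0.6156 -0.2083]
   edges [(0.0314, -12.2), (0.0426, -100.3), (0.0312, 170.8), (0.0442, 80.0)]
top stopup [ 0.6532 -0.2157]
   edges [(0.053, -100.2), (0.0308, 161.6), (0.0469, 85.3), (0.0351, -7.0)]
```

Run:
```python
from h import *
s=manip.state(); Rm=R.from_rotvec(s['ee_rot']).as_matrix(); print(Rm.round(3))
for n,(u0,v0) in (('side',(10,150)),('top',(370,270))):
    f=cv2.imread(f'pics/{n}0_raw.png')
    c=cv2.resize(f[v0:v0+75,u0:u0+100],None,fx=8,fy=8,interpolation=cv2.INTER_CUBIC)
    for off in ([0,0,0],[.05,0,-.01],[-.05,0,-.01],[0,0,-.0187]):
        p=pr(n,s['tcp_pos']+Rm@np.array(off))[0]; print(n,off,p)
        q=((p-[u0,v0]+.5)*8).astype(int); cv2.circle(c,tuple(map(int,q)),4,(0,0,255),1)
    cv2.imwrite(f'pics/grip_{n}.png',c)
```

```text
[[ 0.425 -0.905 -0.   ]
 [-0.905 -0.425  0.001]
 [-0.001  0.    -1.   ]]
side [0, 0, 0] [ 54.5837299  208.92796158]
side [0.05, 0, -0.01] [ 46.55828357 217.4170955 ]
side [-0.05, 0, -0.01] [ 60.15344956 194.67478351]
side [0, 0, -0.0187] [ 52.8072488  202.62775282]
top [0, 0, 0] [406.27971073 302.84163695]
top [0.05, 0, -0.01] [421.36570392 296.03985739]
top [-0.05, 0, -0.01] [393.28182757 310.17106551]
top [0, 0, -0.0187] [408.31855701 303.3006359 ]
```

View pics/grip_side.png

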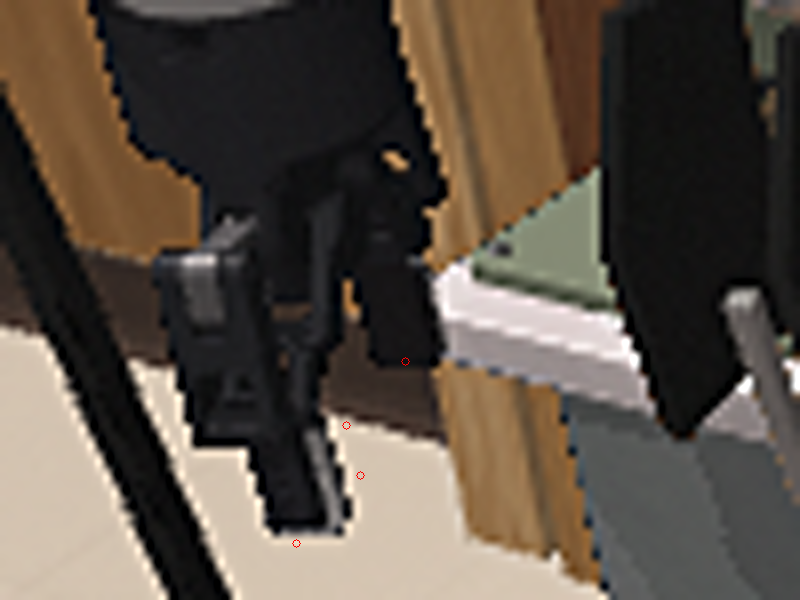

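View pics/grip_top.png

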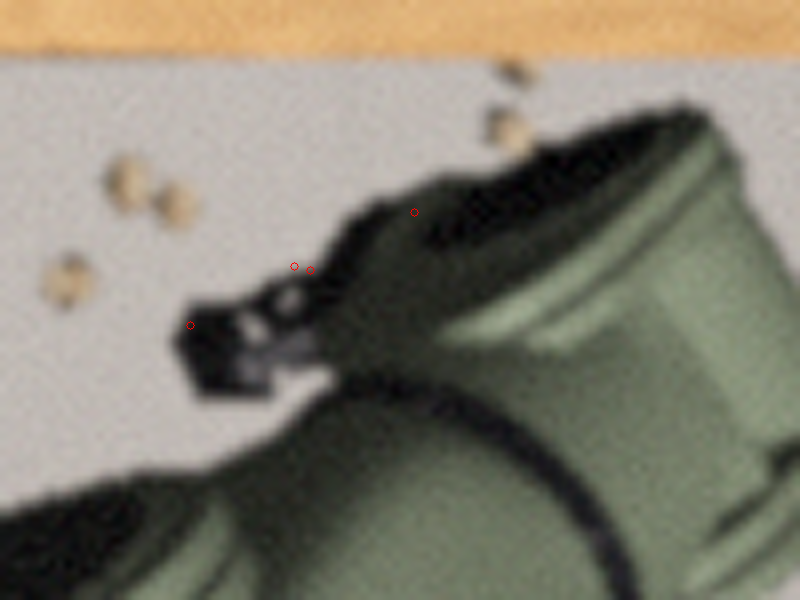

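Run:
```python
from h import *
for u,v in ((266,2),(258,0),(277,0)):
    e,d=ray('side',u,v)
    for t in np.arange(.8,2.6,.2):
        p=e+d*t; print((u,v),p.round(3),pr('top',p)[0].round(0))
c=cv2.imread('pics/side0_raw.png')
cv2.imwrite('pics/s_up.png',cv2.resize(c[0:110,60:360],None,fx=2.6,fy=2.6,interpolation=cv2.INTER_CUBIC))
```

```text
(266, 2) [ 0.709 -0.316  0.707] [375. 108.]
(266, 2) [ 0.638 -0.11   0.679] [284. 143.]
(266, 2) [0.566 0.095 0.651] [195. 176.]
(266, 2) [0.495 0.301 0.623] [108. 208.]
(266, 2) [0.423 0.507 0.595] [ 24. 240.]
(266, 2) [0.352 0.713 0.567] [-58. 270.]
(266, 2) [0.28  0.918 0.539] [-137.  300.]
(266, 2) [0.209 1.124 0.511] [-215.  329.]
(266, 2) [0.137 1.33  0.483] [-291.  358.]
(258, 0) [ 0.694 -0.32   0.71 ] [377. 114.]
(258, 0) [ 0.619 -0.115  0.683] [286. 150.]
(258, 0) [0.543 0.09  0.655] [197. 185.]
(258, 0) [0.468 0.295 0.628] [110. 219.]
(258, 0) [0.393 0.499 0.601] [ 25. 252.]
(258, 0) [0.318 0.704 0.573] [-58. 285.]
(258, 0) [0.242 0.909 0.546] [-138.  317.]
(258, 0) [0.167 1.114 0.519] [-217.  348.]
(258, 0) [0.092 1.319 0.492] [-294.  378.]
(277, 0) [ 0.728 -0.307  0.711] [371. 100.]
(277, 0) [ 0.661 -0.099  0.683] [278. 132.]
(277, 0) [0.595 0.11  0.656] [189. 163.]
(277, 0) [0.528 0.318 0.629] [101. 194.]
(277, 0) [0.461 0.526 0.602] [ 16. 224.]
(277, 0) [0.395 0.734 0.575] [-67. 253.]
(277, 0) [0.328 0.942 0.548] [-147.  281.]
(277, 0) [0.261 1.15  0.521] [-226.  308.]
(277, 0) [0.194 1.358 0.493] [-303.  335.]
```

View pics/s_up.png

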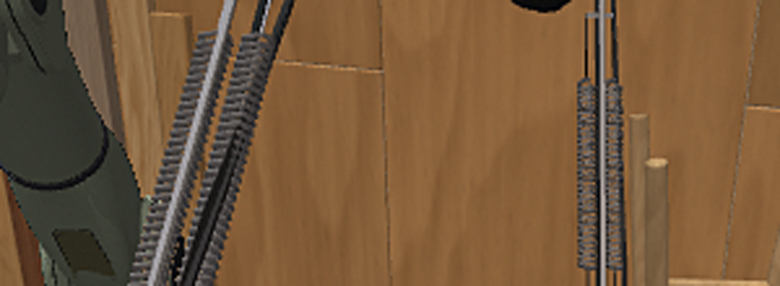

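```bash
python3 -m pendant '[{"dx":-32,"dy":-38,"dz":6,"az":4,"fingers":1},{"dx":-64,"dy":-76,"dz":12,"az":8,"fingers":1},{"dx":-96,"dy":-114,"dz":18,"az":12,"fingers":1},{"dx":-128,"dy":-152,"dz":24,"az":16,"fingers":1},{"dx":-160,"dy":-190,"dz":30,"az":19,"fingers":1},{"dx":-192,"dy":-228,"dz":36,"az":19,"fingers":1},{"dx":-224,"dy":-266,"dz":42,"az":19,"fingers":1},{"dx":-256,"dy":-304,"dz":48,"az":19,"fingers":1},{"dx":-288,"dy":-342,"dz":54,"az":19,"fingers":1},{"dx":-320,"dy":-380,"dz":60,"az":19,"fingers":1}]' 40
cat > st.py <<'E'
from h import *
import sys
np.set_printoptions(precision=4,suppress=True)
s=manip.state(); M=R.from_rotvec(s['ee_rot']).as_matrix()
print('t',s['time'],'tcp',s['tcp_pos'],'F',s['wrist_force'].round(1),'w',round(s['grip_width'],4),'j',s['joints'].round(2))
print('yaw tx',np.degrees(np.arctan2(M[1,0],M[0,0])).round(2),'tz',M[:,2].round(4))
if len(sys.argv)>3:
    g=np.array(list(map(float,sys.argv[1:4]))); print('tool mm',(M.T@(g-s['tcp_pos'])*1000).round(1))
E
python3 st.py .5125 .0605 .12
```

```text
t 0.1 tcp [ 0.2442 -0.5203  0.2309] F [ 0.3 -0.2 -0.4] w 0.0855 j [ 1.09  0.71 -0.03  1.48  0.02  0.95 -0.08]
yaw tx -64.86 tz [-0.0004  0.0008 -1.    ]
tool mm [-411.7 -489.7  111.3]invalid input at $[0]: expected keys dx, dy, dz, ax, ay, az, fingers
```

```bash
python3 -m pendant '[{"dx":-32,"dy":-38,"dz":6,"ax":0,"ay":0,"az":4,"fingers":1},{"dx":-64,"dy":-76,"dz":12,"ax":0,"ay":0,"az":8,"fingers":1},{"dx":-96,"dy":-114,"dz":18,"ax":0,"ay":0,"az":12,"fingers":1},{"dx":-128,"dy":-152,"dz":24,"ax":0,"ay":0,"az":16,"fingers":1},{"dx":-160,"dy":-190,"dz":30,"ax":0,"ay":0,"az":19,"fingers":1},{"dx":-192,"dy":-228,"dz":36,"ax":0,"ay":0,"az":19,"fingers":1},{"dx":-224,"dy":-266,"dz":42,"ax":0,"ay":0,"az":19,"fingers":1},{"dx":-256,"dy":-304,"dz":48,"ax":0,"ay":0,"az":19,"fingers":1},{"dx":-288,"dy":-342,"dz":54,"ax":0,"ay":0,"az":19,"fingers":1},{"dx":-320,"dy":-380,"dz":60,"ax":0,"ay":0,"az":19,"fingers":1}]' 40
python3 st.py .5125 .0605 .12
```

```text
time: 1.1
tcp_pos: [0.4526, -0.0677, 0.1711]
ee_rot: [2.337, -2.099, -0.0]
wrist_force: [1.1, -0.7, -0.7]
grip_width: -0.0002
t 1.1 tcp [ 0.4526 -0.0677  0.1711] F [ 1.1 -0.7 -0.7] w -0.0002 j [-0.02  0.65  0.17  1.98 -0.2   0.53 -1.17]
yaw tx -83.86 tz [-0.0002  0.     -1.    ]
tool mm [-121.1  -73.2   51. ]
```

```bash
python3 -m pendant '[{"dx":-30,"dy":-18,"dz":10,"ax":0,"ay":0,"az":0,"fingers":1},{"dx":-60,"dy":-36,"dz":20,"ax":0,"ay":0,"az":0,"fingers":1},{"dx":-90,"dy":-54,"dz":40,"ax":0,"ay":0,"az":0,"fingers":1},{"dx":-110,"dy":-68,"dz":60,"ax":0,"ay":0,"az":0,"fingers":1},{"dx":-121,"dy":-73,"dz":80,"ax":0,"ay":0,"az":0,"fingers":1},{"dx":-121,"dy":-73,"dz":95,"ax":0,"ay":0,"az":0,"fingers":1},{"dx":-121,"dy":-73,"dz":105,"ax":0,"ay":0,"az":0,"fingers":1},{"dx":-121,"dy":-73,"dz":105,"ax":0,"ay":0,"az":0,"fingers":1},{"dx":-121,"dy":-73,"dz":105,"ax":0,"ay":0,"az":0,"fingers":1},{"dx":-121,"dy":-73,"dz":105,"ax":0,"ay":0,"az":0,"fingers":1}]'
cat > look.py <<'E'
from h import *
import sys
# look.py tag  n u0 v0 w h k ...
tag=sys.argv[1]; a=sys.argv[2:]
while a:
    n=a[0]; u0,v0,w,h,k=map(int,a[1:6]); a=a[6:]
    f=eyes.snapshot(n)['frame']; s=manip.state()
    cv2.imwrite(f'pics/{tag}_{n}_raw.png',f[:,:,::-1])
    crop(n,u0,v0,w,h,k,f'{tag}_{n}.png',f)
    p=pr(n,s['tcp_pos'])[0]; print(n,'tcp px raw',p.round(2),'crop',((p-[u0,v0]+.5)*k-.5).round(0))
E
python3 look.py hov side 225 120 90 70 8 top 165 150 100 75 8; python3 st.py
```

```text
time: 2.1
tcp_pos: [0.5121, 0.0582, 0.0671]
ee_rot: [-2.336, 2.099, -0.001]
wrist_force: [-0.5, 0.5, 0.2]
grip_width: 0.0
side tcp px raw [242.7  178.72] crop [145. 473.]
top tcp px raw [225.96 223.7 ] crop [491. 593.]
t 2.2 tcp [0.5121 0.0583 0.067 ] F [ 0.3 -0.2 -0.3] w 0.0005 j [-0.25  0.89  0.15  1.87 -0.29  0.4  -1.35]
yaw tx -83.87 tz [ 0.0009  0.0003 -1.    ]
```

View pics/hov_side.png

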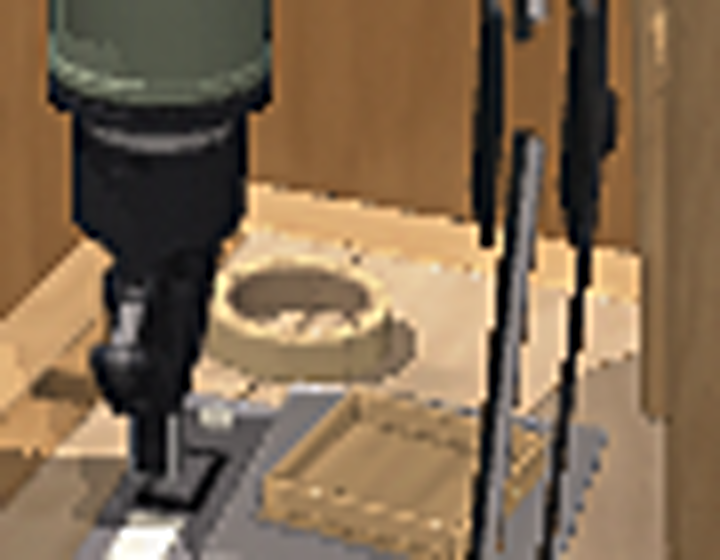

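View pics/hov_top_raw.png

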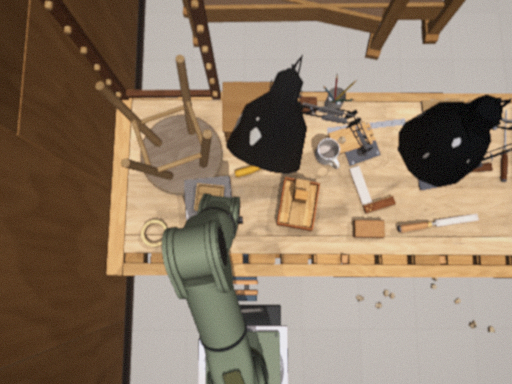

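View pics/hov_side_raw.png

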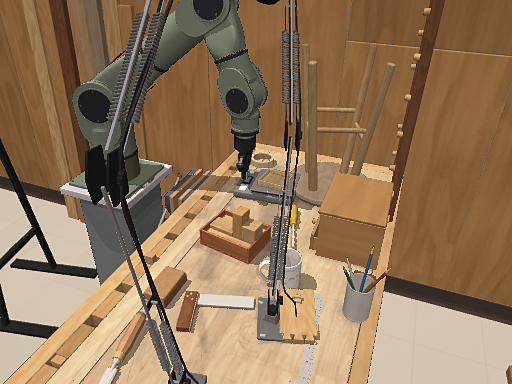

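```bash
cat > box.py <<'E'
from h import *
def draw(n,raw,u0,v0,w,h,k,name,boxes,duv=(0,0)):
    f=cv2.imread(raw)[v0:v0+h,u0:u0+w]
    c=cv2.resize(f,None,fx=k,fy=k,interpolation=cv2.INTER_CUBIC)
    for P,col in boxes:
        q=((pr(n,P)+duv-[u0,v0]+.5)*k).astype(np.int32)
        cv2.polylines(c,[q],True,col,1)
    cv2.imwrite('pics/'+name,c)
def rect(x,y,z,yaw,a,b):
    t=np.radians(yaw); c,s=np.cos(t),np.sin(t)
    return np.array([[x+c*i*a/2-s*j*b/2,y+s*i*a/2+c*j*b/2,z] for i,j in((1,1),(-1,1),(-1,-1),(1,-1))])
E
python3 - <<'E'
from box import *
s=manip.state(); x,y,z=s['tcp_pos']
draw('side','pics/hov_side_raw.png',232,155,40,30,20,'tip_side.png',[(rect(x,y,z,6,.022,.029),(0,0,255)),(rect(x,y,z+.03,6,.022,.029),(255,0,0)),(rect(.5125,.0605,.033,6,.026,.04),(0,255,0))])
E
```

```text
(no output)
```

View pics/tip_side.png

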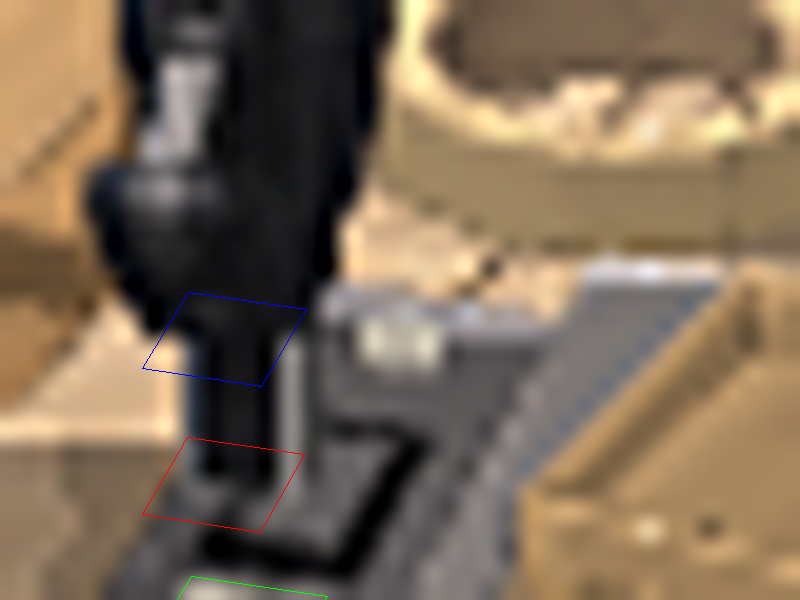

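```bash
python3 -m pendant '[{"dx":-2,"dy":3,"dz":8,"ax":0,"ay":0,"az":0,"fingers":1},{"dx":-2,"dy":3,"dz":15,"ax":0,"ay":0,"az":0,"fingers":1},{"dx":-2,"dy":3,"dz":21,"ax":0,"ay":0,"az":0,"fingers":1},{"dx":-2,"dy":3,"dz":25,"ax":0,"ay":0,"az":0,"fingers":1},{"dx":-2,"dy":3,"dz":28,"ax":0,"ay":0,"az":0,"fingers":1},{"dx":-2,"dy":3,"dz":30,"ax":0,"ay":0,"az":0,"fingers":1},{"dx":-2,"dy":3,"dz":31,"ax":0,"ay":0,"az":0,"fingers":1},{"dx":-2,"dy":3,"dz":31,"ax":0,"ay":0,"az":0,"fingers":1},{"dx":-2,"dy":3,"dz":31,"ax":0,"ay":0,"az":0,"fingers":1},{"dx":-2,"dy":3,"dz":31,"ax":0,"ay":0,"az":0,"fingers":1}]'
python3 look.py low side 232 155 40 30 20; python3 st.py
```

```text
time: 3.2
tcp_pos: [0.5087, 0.0601, 0.0355]
ee_rot: [-2.337, 2.099, -0.0]
wrist_force: [-0.2, -0.2, 0.1]
grip_width: -0.0003
side tcp px raw [241.97 185.79] crop [209. 625.]
t 3.25 tcp [0.5087 0.0601 0.0355] F [-0.2  0.1  0. ] w -0.0001 j [-0.24  0.95  0.12  1.89 -0.31  0.33 -1.35]
yaw tx -83.86 tz [ 0.0002  0.0001 -1.    ]
```

View pics/low_side.png

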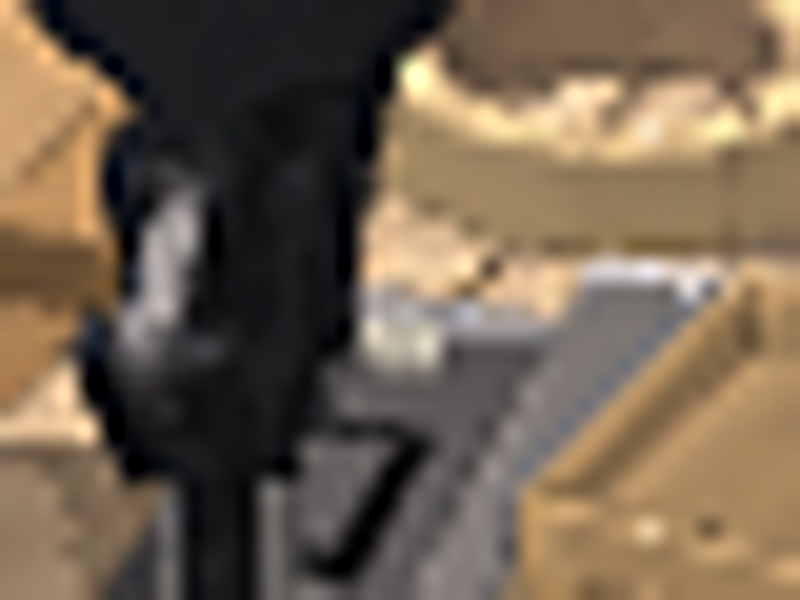

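Run:
```python
from box import *
x,y,z=manip.state()['tcp_pos']
draw('side','pics/low_side_raw.png',225,165,40,30,20,'low2.png',[(rect(x,y,z,6,.022,.012),(0,0,255)),(rect(.5115,.0605,.033,6,.026,.04),(0,255,0))])
```

```text
(no output)
```

View pics/low2.png

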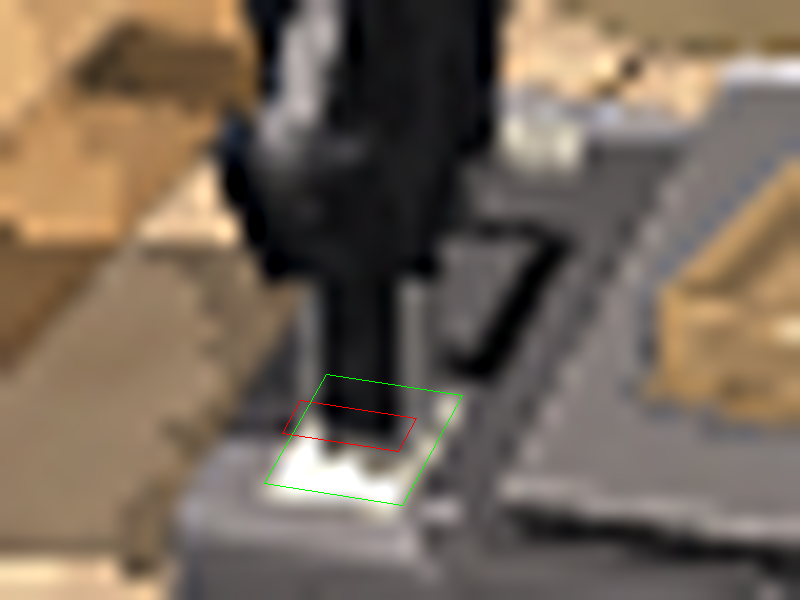

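```bash
python3 -m pendant '[{"dx":0,"dy":0,"dz":1,"ax":0,"ay":0,"az":0,"fingers":1},{"dx":0,"dy":0,"dz":2,"ax":0,"ay":0,"az":0,"fingers":1},{"dx":0,"dy":0,"dz":3,"ax":0,"ay":0,"az":0,"fingers":1},{"dx":0,"dy":0,"dz":3.5,"ax":0,"ay":0,"az":0,"fingers":1},{"dx":0,"dy":0,"dz":4,"ax":0,"ay":0,"az":0,"fingers":1},{"dx":0,"dy":0,"dz":4,"ax":0,"ay":0,"az":0,"fingers":1},{"dx":0,"dy":0,"dz":4,"ax":0,"ay":0,"az":0,"fingers":1},{"dx":0,"dy":0,"dz":4,"ax":0,"ay":0,"az":0,"fingers":1},{"dx":0,"dy":0,"dz":4,"ax":0,"ay":0,"az":0,"fingers":1},{"dx":0,"dy":0,"dz":4,"ax":0,"ay":0,"az":0,"fingers":1}]'; python3 st.py
```

```text
time: 4.25
tcp_pos: [0.5086, 0.0601, 0.0315]
ee_rot: [-2.337, 2.099, 0.0]
wrist_force: [-0.7, -0.1, 5.9]
grip_width: -0.0001
t 4.25 tcp [0.5086 0.0601 0.0315] F [-0.7 -0.1  5.9] w -0.0001 j [-0.24  0.95  0.12  1.89 -0.31  0.32 -1.35]
yaw tx -83.86 tz [ 0.      0.0001 -1.    ]
```

```bash
python3 -m pendant '[{"dx":0,"dy":0,"dz":0.3,"ax":0,"ay":0,"az":0,"fingers":1},{"dx":0,"dy":0,"dz":0.3,"ax":0,"ay":0,"az":0,"fingers":1},{"dx":0,"dy":0,"dz":0.3,"ax":0,"ay":0,"az":0,"fingers":1},{"dx":0,"dy":0,"dz":0.3,"ax":0,"ay":0,"az":0,"fingers":1},{"dx":0,"dy":0,"dz":-5,"ax":0,"ay":0,"az":0,"fingers":1},{"dx":0,"dy":0,"dz":-20,"ax":0,"ay":0,"az":0,"fingers":1},{"dx":0,"dy":0,"dz":-50,"ax":0,"ay":0,"az":0,"fingers":1},{"dx":0,"dy":0,"dz":-90,"ax":0,"ay":0,"az":0,"fingers":1},{"dx":0,"dy":0,"dz":-130,"ax":0,"ay":0,"az":0,"fingers":1},{"dx":0,"dy":0,"dz":-150,"ax":0,"ay":0,"az":0,"fingers":1}]'; python3 look.py aft side 225 140 90 70 8;python3 st.py 0.5 -0.19 0.18
python3 - <<'E'
from box import *
# refine oak with side duv
for du,dv in((0,0),(.5,0),(1,0)):
    o=np.array([at('side',190+(x+.5)/8-.5-du,190+(y+.5)/8-.5-dv,.126) for x,y in [(410,125),(480,152),(418,208),(345,182)]]).mean(0); print(du,o)
draw('side','pics/side0_raw.png',225,195,50,40,16,'oakfit.png',[(rect(.614,-.208,.126,-10.3,.032,.045),(0,0,255)),(rect(.5945,-.2058,.056,-10.3,.176,.133),(0,255,0))],(.5,0))
E
```

```text
time: 5.25
tcp_pos: [0.5091, 0.06, 0.1845]
ee_rot: [-2.335, 2.098, -0.003]
wrist_force: [0.3, -0.2, -0.2]
grip_width: -0.0001
side tcp px raw [242.46 148.56] crop [143.  72.]
t 5.3 tcp [0.5097 0.0601 0.1861] F [ 1.  -0.9  4.6] w 0.0003 j [-0.31  0.69  0.24  1.78 -0.24  0.69 -1.4 ]
yaw tx -83.86 tz [ 0.005   0.0009 -1.    ]
tool mm [247.6  36.4   5.8]
0 [ 0.61560874 -0.20827927  0.126     ]
0.5 [ 0.61425156 -0.20884218  0.126     ]
1 [ 0.61289448 -0.20940506  0.126     ]
```

View pics/oakfit.png

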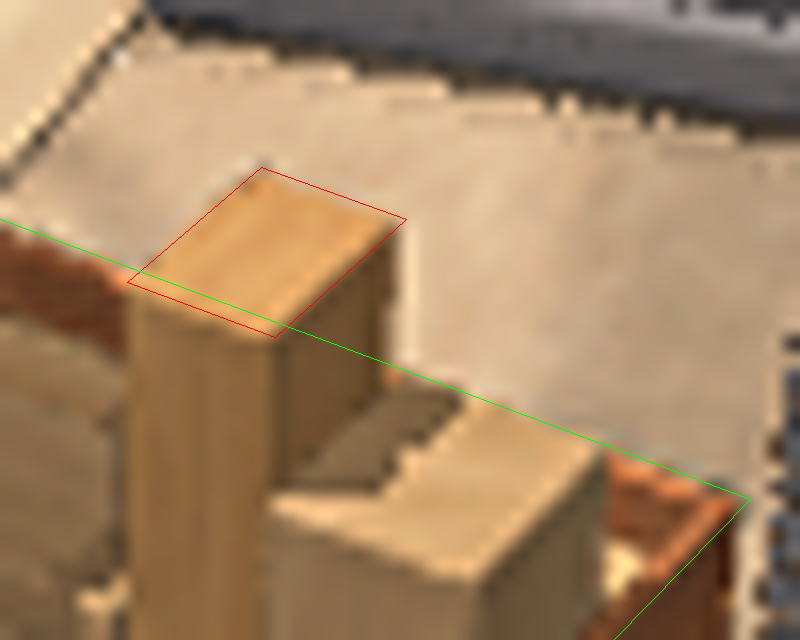

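View pics/aft_side.png

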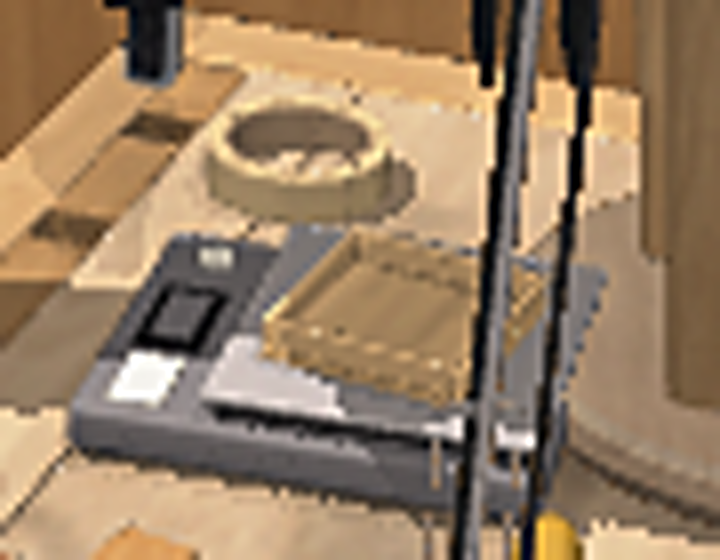

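```bash
python3 -m pendant '[{"dx":20,"dy":0,"dz":0,"ax":0,"ay":0,"az":0,"fingers":1},{"dx":55,"dy":0,"dz":0,"ax":0,"ay":0,"az":2,"fingers":1},{"dx":95,"dy":0,"dz":0,"ax":0,"ay":0,"az":5,"fingers":0.5},{"dx":135,"dy":0,"dz":0,"ax":0,"ay":0,"az":8,"fingers":0},{"dx":175,"dy":0,"dz":0,"ax":0,"ay":0,"az":11,"fingers":0},{"dx":215,"dy":0,"dz":0,"ax":0,"ay":0,"az":14,"fingers":0},{"dx":245,"dy":-5,"dz":0,"ax":0,"ay":0,"az":16.4,"fingers":0},{"dx":263,"dy":-10,"dz":0,"ax":0,"ay":0,"az":16.4,"fingers":0},{"dx":271,"dy":-11,"dz":0,"ax":0,"ay":0,"az":16.4,"fingers":0},{"dx":271,"dy":-11,"dz":0,"ax":0,"ay":0,"az":16.4,"fingers":0}]'; python3 st.py .613 -.208 .17
```

```text
time: 6.3
tcp_pos: [0.5483, -0.2086, 0.1811]
ee_rot: [2.013, -2.412, -0.001]
wrist_force: [0.0, 0.3, 0.3]
grip_width: 0.0854
t 6.3 tcp [ 0.5483 -0.2086  0.1811] F [0.  0.3 0.3] w 0.0854 j [ 0.18  0.8   0.27  1.51 -0.26  0.86 -1.21]
yaw tx -100.3 tz [-0.0005  0.0002 -1.    ]
tool mm [-12.1 -63.6  11. ]
```

```bash
python3 -m pendant '[{"dx":-3,"dy":-15,"dz":0,"ax":0,"ay":0,"az":0,"fingers":0},{"dx":-6,"dy":-32,"dz":0,"ax":0,"ay":0,"az":0,"fingers":0},{"dx":-10,"dy":-50,"dz":0,"ax":0,"ay":0,"az":0,"fingers":0},{"dx":-12,"dy":-60,"dz":4,"ax":0,"ay":0,"az":0,"fingers":0},{"dx":-12,"dy":-64,"dz":8,"ax":0,"ay":0,"az":0,"fingers":0},{"dx":-12,"dy":-64,"dz":12,"ax":0,"ay":0,"az":0,"fingers":0},{"dx":-12,"dy":-64,"dz":12,"ax":0,"ay":0,"az":0,"fingers":0},{"dx":-12,"dy":-64,"dz":12,"ax":0,"ay":0,"az":0,"fingers":0},{"dx":-12,"dy":-64,"dz":12,"ax":0,"ay":0,"az":0,"fingers":0},{"dx":-12,"dy":-64,"dz":12,"ax":0,"ay":0,"az":0,"fingers":0}]'; python3 look.py oak side 210 165 70 60 10 top 260 150 80 60 10; python3 st.py .613 -.208 .071
```

```text
time: 7.3
tcp_pos: [0.6136, -0.2078, 0.1696]
ee_rot: [-2.014, 2.411, -0.0]
wrist_force: [-0.0, 0.5, 0.4]
grip_width: 0.0854
side tcp px raw [240.72 197.69] crop [312. 331.]
top tcp px raw [302.34 190.77] crop [428. 412.]
t 7.4 tcp [ 0.6136 -0.2079  0.1695] F [ 0.5 -0.1  0.1] w 0.0855 j [ 0.16  0.91  0.28  1.27 -0.26  0.99 -1.27]
yaw tx -100.27 tz [ 0.0001  0.0001 -1.    ]
tool mm [ 0.3  0.6 98.5]
```

View pics/oak_side.png

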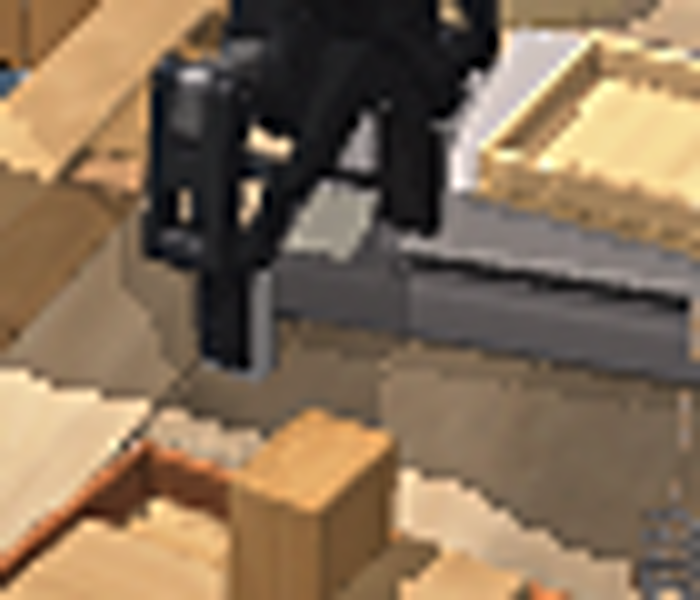

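View pics/oak_top.png

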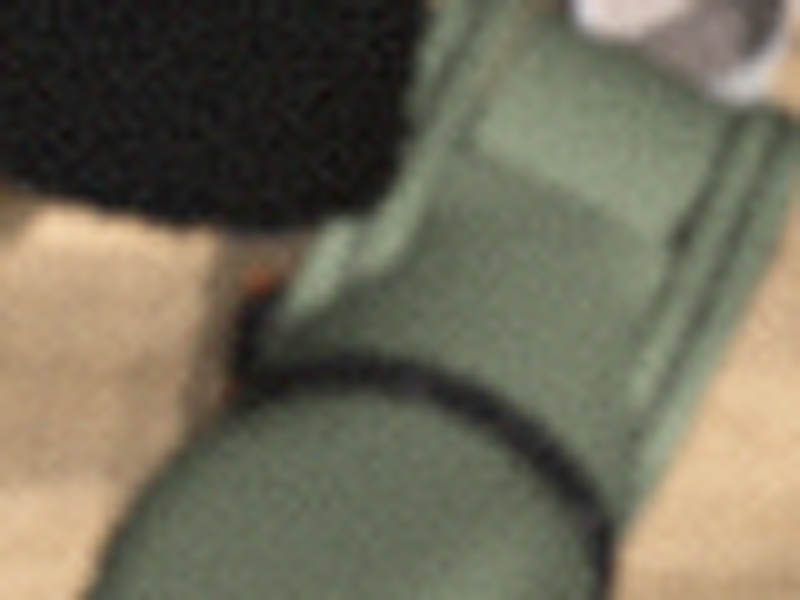

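View pics/oak_side_raw.png

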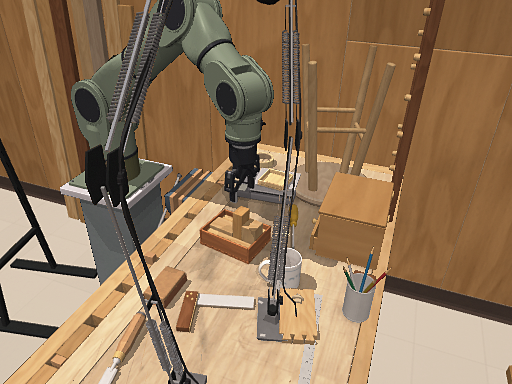

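```bash
python3 -m pendant '[{"dx":0,"dy":1,"dz":8,"ax":0,"ay":0,"az":0,"fingers":0},{"dx":0,"dy":1,"dz":20,"ax":0,"ay":0,"az":0,"fingers":0},{"dx":0,"dy":1,"dz":34,"ax":0,"ay":0,"az":0,"fingers":0},{"dx":0,"dy":1,"dz":48,"ax":0,"ay":0,"az":0,"fingers":0},{"dx":0,"dy":1,"dz":62,"ax":0,"ay":0,"az":0,"fingers":0},{"dx":0,"dy":1,"dz":74,"ax":0,"ay":0,"az":0,"fingers":0},{"dx":0,"dy":1,"dz":84,"ax":0,"ay":0,"az":0,"fingers":0},{"dx":0,"dy":1,"dz":90,"ax":0,"ay":0,"az":0,"fingers":0},{"dx":0,"dy":1,"dz":94,"ax":0,"ay":0,"az":0,"fingers":0},{"dx":0,"dy":1,"dz":94,"ax":0,"ay":0,"az":0,"fingers":0}]'; python3 look.py oakd side 210 165 70 60 10; python3 st.py
```

```text
time: 8.4
tcp_pos: [0.6126, -0.2076, 0.0751]
ee_rot: [2.014, -2.411, -0.0]
wrist_force: [0.1, 0.4, -0.1]
grip_width: 0.0855
side tcp px raw [240.38 223.88] crop [308. 593.]
t 8.45 tcp [ 0.6128 -0.2077  0.0755] F [ 0.   0.5 -0.1] w 0.0854 j [ 0.17  1.03  0.24  1.35 -0.29  0.8  -1.24]
yaw tx -100.26 tz [ 0.0002 -0.     -1.    ]
```

View pics/oakd_side.png

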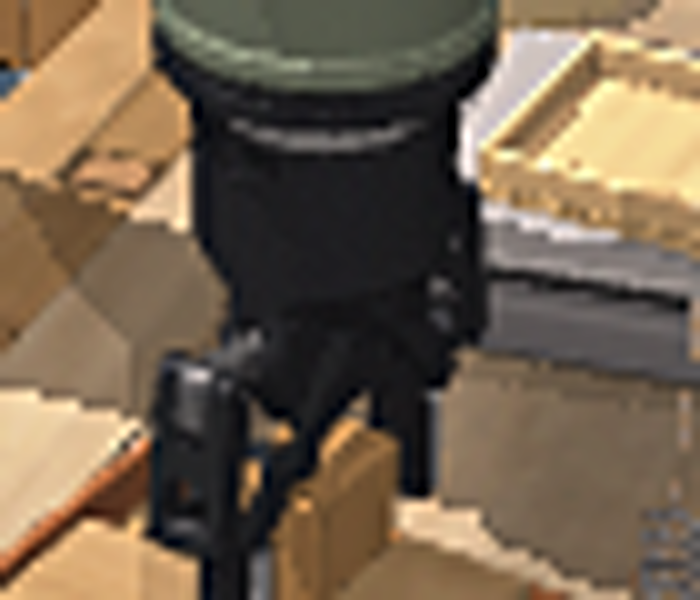

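```bash
python3 -m pendant '[{"dx":0,"dy":0,"dz":0,"ax":0,"ay":0,"az":0,"fingers":0.2},{"dx":0,"dy":0,"dz":0,"ax":0,"ay":0,"az":0,"fingers":0.3},{"dx":0,"dy":0,"dz":0,"ax":0,"ay":0,"az":0,"fingers":0.4},{"dx":0,"dy":0,"dz":0,"ax":0,"ay":0,"az":0,"fingers":0.45},{"dx":0,"dy":0,"dz":0,"ax":0,"ay":0,"az":0,"fingers":0.5},{"dx":0,"dy":0,"dz":0,"ax":0,"ay":0,"az":0,"fingers":0.55},{"dx":0,"dy":0,"dz":0,"ax":0,"ay":0,"az":0,"fingers":0.6},{"dx":0,"dy":0,"dz":0,"ax":0,"ay":0,"az":0,"fingers":1},{"dx":0,"dy":0,"dz":0,"ax":0,"ay":0,"az":0,"fingers":1},{"dx":0,"dy":0,"dz":0,"ax":0,"ay":0,"az":0,"fingers":1}]' 50; python3 st.py
```

```text
time: 9.45
tcp_pos: [0.6127, -0.2078, 0.0756]
ee_rot: [-2.014, 2.411, -0.001]
wrist_force: [-1.1, 0.2, 4.5]
grip_width: 0.0447
t 9.45 tcp [ 0.6127 -0.2078  0.0756] F [-1.1  0.2  4.5] w 0.0447 j [ 0.17  1.03  0.24  1.35 -0.29  0.8  -1.24]
yaw tx -100.26 tz [ 0.0003 -0.0002 -1.    ]
```

```bash
python3 -m pendant '[{"dx":0,"dy":0,"dz":-2,"ax":0,"ay":0,"az":0,"fingers":1},{"dx":0,"dy":0,"dz":-5,"ax":0,"ay":0,"az":0,"fingers":1},{"dx":0,"dy":0,"dz":-9,"ax":0,"ay":0,"az":0,"fingers":1},{"dx":0,"dy":0,"dz":-13,"ax":0,"ay":0,"az":0,"fingers":1},{"dx":0,"dy":0,"dz":-17,"ax":0,"ay":0,"az":0,"fingers":1},{"dx":0,"dy":0,"dz":-21,"ax":0,"ay":0,"az":0,"fingers":1},{"dx":0,"dy":0,"dz":-25,"ax":0,"ay":0,"az":0,"fingers":1},{"dx":0,"dy":0,"dz":-29,"ax":0,"ay":0,"az":0,"fingers":1},{"dx":0,"dy":0,"dz":-32,"ax":0,"ay":0,"az":0,"fingers":1},{"dx":0,"dy":0,"dz":-32,"ax":0,"ay":0,"az":0,"fingers":1}]'; python3 look.py lift side 190 165 100 70 7; python3 st.py
```

```text
time: 10.45
tcp_pos: [0.6128, -0.2077, 0.1078]
ee_rot: [-2.014, 2.411, -0.001]
wrist_force: [-0.0, -0.4, -0.5]
grip_width: 0.0444
side tcp px raw [240.4  215.18] crop [356. 354.]
t 10.5 tcp [ 0.6127 -0.2076  0.1074] F [ 0.2  0.2 -1.7] w 0.0445 j [ 0.17  0.98  0.26  1.33 -0.28  0.86 -1.25]
yaw tx -100.26 tz [ 0.0002  0.0001 -1.    ]
```

View pics/lift_side.png

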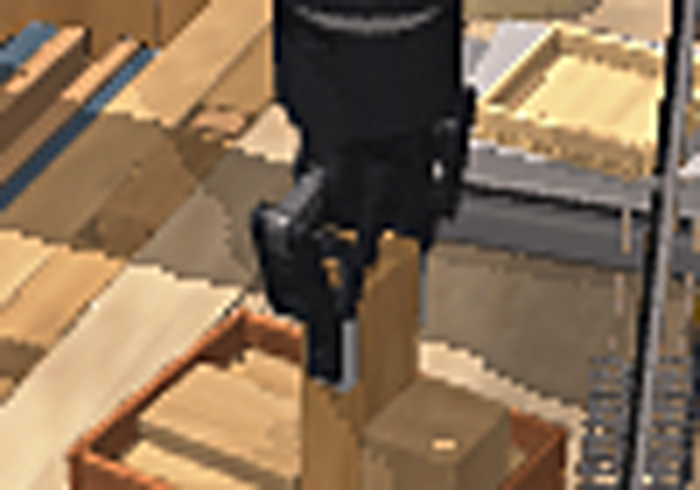

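```bash
python3 -m pendant '[{"dx":0,"dy":0,"dz":-8,"ax":0,"ay":0,"az":0,"fingers":1},{"dx":0,"dy":0,"dz":-20,"ax":0,"ay":0,"az":0,"fingers":1},{"dx":0,"dy":0,"dz":-34,"ax":0,"ay":0,"az":0,"fingers":1},{"dx":0,"dy":0,"dz":-48,"ax":0,"ay":0,"az":0,"fingers":1},{"dx":0,"dy":0,"dz":-60,"ax":0,"ay":0,"az":0,"fingers":1},{"dx":0,"dy":8,"dz":-66,"ax":0,"ay":0,"az":0,"fingers":1},{"dx":0,"dy":25,"dz":-70,"ax":0,"ay":0,"az":0,"fingers":1},{"dx":0,"dy":50,"dz":-70,"ax":0,"ay":0,"az":0,"fingers":1},{"dx":0,"dy":75,"dz":-70,"ax":0,"ay":0,"az":0,"fingers":1},{"dx":0,"dy":100,"dz":-70,"ax":0,"ay":0,"az":0,"fingers":1}]'; python3 look.py lift2 side 160 125 130 100 6; python3 st.py .52 .115 .177;python3 st.py .617 .117 .177
python3 - <<'E'
from box import *
draw('side','pics/aft_side_raw.png',245,150,60,45,13,'trayfit.png',[(rect(.611,.117,.065,-6,.1,.1),(0,0,255)),(rect(.611,.117,.045,-6,.1,.1),(0,255,255))],(.7,0))
draw('top','pics/top0_raw.png',175,165,60,45,13,'trayfit2.png',[(rect(.611,.117,.065,-6,.1,.1),(0,0,255))],(0,1))
E
```

```text
time: 11.5
tcp_pos: [0.5126, -0.1895, 0.1776]
ee_rot: [2.014, -2.411, -0.0]
wrist_force: [0.7, 0.5, -0.8]
grip_width: 0.0444
side tcp px raw [210.82 184.93] crop [307. 362.]
t 11.55 tcp [ 0.5093 -0.1892  0.1779] F [ 1.3 -2.   0.4] w 0.0446 j [ 0.16  0.75  0.27  1.68 -0.26  0.76 -1.2 ]
yaw tx -100.32 tz [-0.0023  0.0007 -1.    ]
tool mm [-301.2   44.     1. ]
t 11.55 tcp [ 0.5093 -0.1892  0.1779] F [ 1.3 -2.   0.4] w 0.0446 j [ 0.16  0.75  0.27  1.68 -0.26  0.76 -1.2 ]
yaw tx -100.32 tz [-0.0023  0.0007 -1.    ]
tool mm [-320.5  -51.1    0.8]
```

View pics/lift2_side.png

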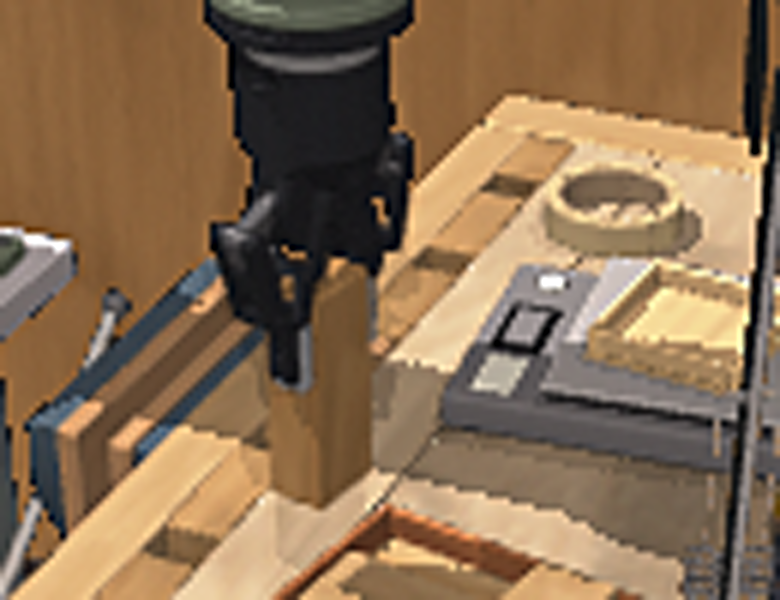

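View pics/trayfit.png

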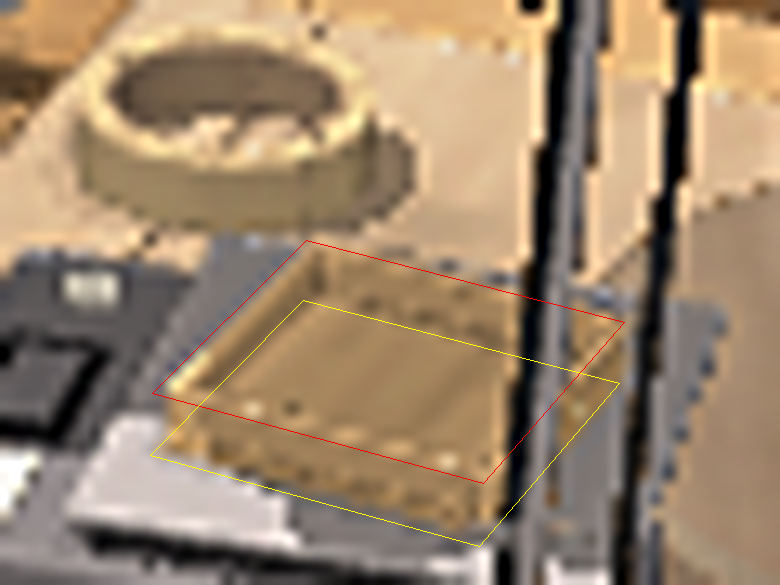

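View pics/trayfit2.png

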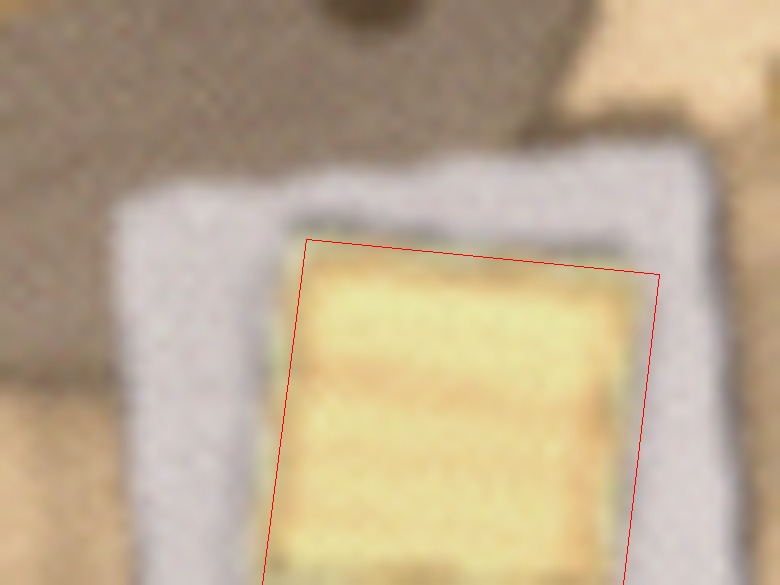

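```bash
python3 -m pendant '[{"dx":-8,"dy":10,"dz":0,"ax":0,"ay":0,"az":0,"fingers":1},{"dx":-25,"dy":20,"dz":0,"ax":0,"ay":0,"az":0,"fingers":1},{"dx":-55,"dy":30,"dz":0,"ax":0,"ay":0,"az":0,"fingers":1},{"dx":-90,"dy":35,"dz":0,"ax":0,"ay":0,"az":0,"fingers":1},{"dx":-125,"dy":38,"dz":0,"ax":0,"ay":0,"az":0,"fingers":1},{"dx":-160,"dy":38,"dz":0,"ax":0,"ay":0,"az":0,"fingers":1},{"dx":-195,"dy":34,"dz":0,"ax":0,"ay":0,"az":0,"fingers":1},{"dx":-230,"dy":28,"dz":0,"ax":0,"ay":0,"az":0,"fingers":1},{"dx":-260,"dy":20,"dz":0,"ax":0,"ay":0,"az":0,"fingers":1},{"dx":-285,"dy":5,"dz":0,"ax":0,"ay":0,"az":0,"fingers":1}]'; python3 st.py .614 .118 .177
```

```text
time: 12.55
tcp_pos: [0.5596, 0.0935, 0.1777]
ee_rot: [2.016, -2.41, -0.001]
wrist_force: [0.1, -0.6, -0.8]
grip_width: 0.0443
t 12.55 tcp [0.5596 0.0935 0.1777] F [ 0.1 -0.6 -0.8] w 0.0443 j [-0.39  0.79  0.34  1.59 -0.34  0.82 -1.66]
yaw tx -100.18 tz [-0.0006  0.0006 -1.    ]
tool mm [-33.7 -49.2   0.7]
```

```bash
python3 -m pendant '[{"dx":-8,"dy":-12,"dz":0,"ax":0,"ay":0,"az":0,"fingers":1},{"dx":-18,"dy":-26,"dz":0,"ax":0,"ay":0,"az":0,"fingers":1},{"dx":-26,"dy":-38,"dz":0,"ax":0,"ay":0,"az":0,"fingers":1},{"dx":-31,"dy":-45,"dz":5,"ax":0,"ay":0,"az":0,"fingers":1},{"dx":-34,"dy":-49,"dz":10,"ax":0,"ay":0,"az":0,"fingers":1},{"dx":-34,"dy":-49,"dz":16,"ax":0,"ay":0,"az":0,"fingers":1},{"dx":-34,"dy":-49,"dz":22,"ax":0,"ay":0,"az":0,"fingers":1},{"dx":-34,"dy":-49,"dz":24,"ax":0,"ay":0,"az":0,"fingers":1},{"dx":-34,"dy":-49,"dz":24,"ax":0,"ay":0,"az":0,"fingers":1},{"dx":-34,"dy":-49,"dz":24,"ax":0,"ay":0,"az":0,"fingers":1}]'; python3 look.py pl side 235 120 75 60 10; python3 st.py .614 .118 .13
python3 - <<'E'
from box import *
x,y,z=manip.state()['tcp_pos']
b=z-.0756+.006
draw('side','pics/pl_side_raw.png',235,130,64,50,12,'plfit.png',[(rect(x,y,b,-10.2,.032,.045),(0,0,255)),(rect(.614,.118,.065,-6,.1,.1),(0,255,0)),(rect(.614,.118,.045,-6,.1,.1),(0,255,255))],(1,0.3))
E
```

```text
time: 13.55
tcp_pos: [0.6144, 0.1162, 0.1536]
ee_rot: [-2.014, 2.411, -0.0]
wrist_force: [0.0, 0.3, -1.3]
grip_width: 0.0446
side tcp px raw [275.9  155.54] crop [413. 360.]
t 13.6 tcp [0.6144 0.1162 0.1536] F [-0.  -0.2 -1.3] w 0.0442 j [-0.39  0.9   0.35  1.39 -0.34  0.91 -1.71]
yaw tx -100.26 tz [ 0.0003  0.0002 -1.    ]
tool mm [-1.7  0.7 23.6]
```

View pics/plfit.png

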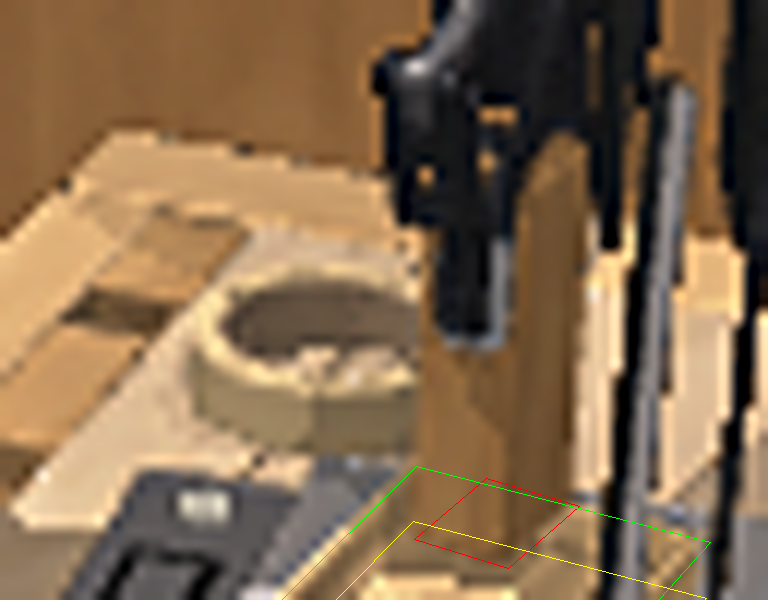

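View pics/pl_side.png

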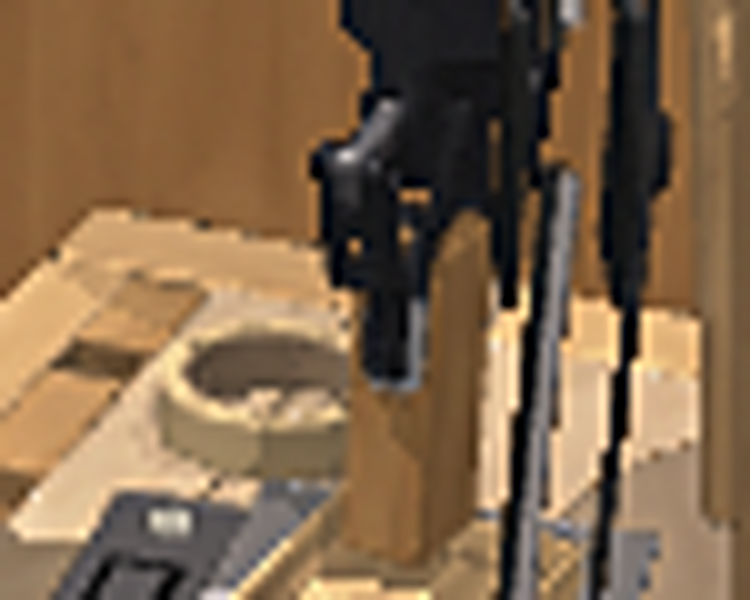

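Run:
```python
from box import *
x,y,z=manip.state()['tcp_pos']
b=z-.0756+.006
draw('side','pics/pl_side_raw.png',245,155,60,45,13,'plfit2.png',[(rect(x,y,b,-10.2,.032,.045),(0,0,255)),(rect(.614,.118,.065,-6,.1,.1),(0,255,0)),(rect(x,y,.05,-10.2,.032,.045),(255,0,255))],(1,0.3))
```

```text
(no output)
```

View pics/plfit2.png

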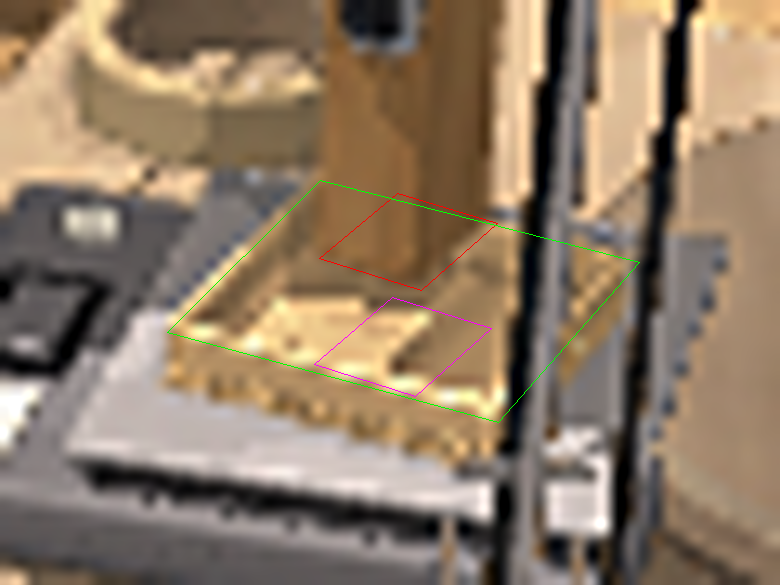

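```bash
python3 -m pendant '[{"dx":-1,"dy":0,"dz":5,"ax":0,"ay":0,"az":0,"fingers":1},{"dx":-2,"dy":0,"dz":11,"ax":0,"ay":0,"az":0,"fingers":1},{"dx":-2,"dy":0,"dz":17,"ax":0,"ay":0,"az":0,"fingers":1},{"dx":-2,"dy":0,"dz":22,"ax":0,"ay":0,"az":0,"fingers":1},{"dx":-2,"dy":0,"dz":26,"ax":0,"ay":0,"az":0,"fingers":1},{"dx":-2,"dy":0,"dz":29,"ax":0,"ay":0,"az":0,"fingers":1},{"dx":-2,"dy":0,"dz":31,"ax":0,"ay":0,"az":0,"fingers":1},{"dx":-2,"dy":0,"dz":32,"ax":0,"ay":0,"az":0,"fingers":1},{"dx":-2,"dy":0,"dz":33,"ax":0,"ay":0,"az":0,"fingers":1},{"dx":-2,"dy":0,"dz":33,"ax":0,"ay":0,"az":0,"fingers":1}]'; python3 look.py pl3 side 235 130 75 60 10; python3 st.py
```

```text
time: 14.6
tcp_pos: [0.6148, 0.1182, 0.1204]
ee_rot: [-2.014, 2.411, 0.0]
wrist_force: [0.1, -0.4, -1.1]
grip_width: 0.0446
side tcp px raw [275.72 163.63] crop [412. 341.]
t 14.65 tcp [0.6148 0.1182 0.1204] F [ 0.2 -0.2 -1.3] w 0.0443 j [-0.39  0.95  0.33  1.41 -0.36  0.84 -1.7 ]
yaw tx -100.26 tz [ 0.0001  0.0001 -1.    ]
```

View pics/pl3_side.png

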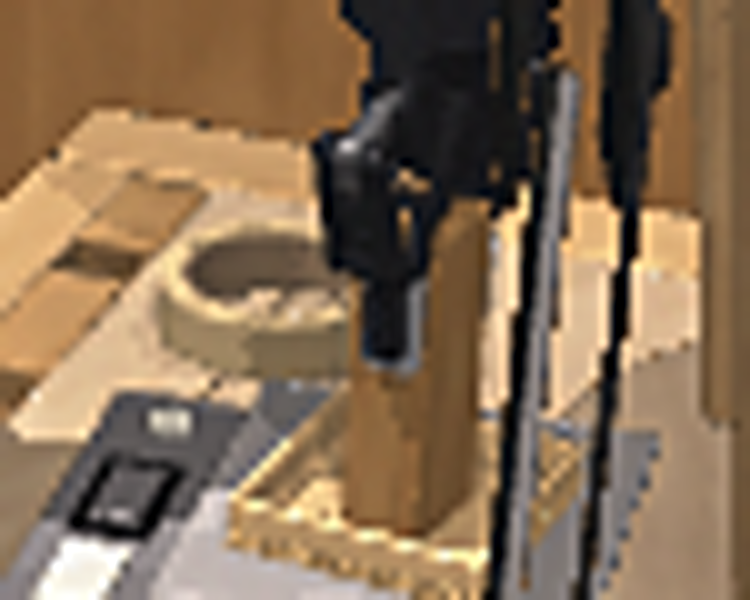

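```bash
python3 -m pendant '[{"dx":0,"dy":0,"dz":0.2,"ax":0,"ay":0,"az":0,"fingers":1},{"dx":0,"dy":0,"dz":0.4,"ax":0,"ay":0,"az":0,"fingers":1},{"dx":0,"dy":0,"dz":0.6,"ax":0,"ay":0,"az":0,"fingers":1},{"dx":0,"dy":0,"dz":0.8,"ax":0,"ay":0,"az":0,"fingers":1},{"dx":0,"dy":0,"dz":1,"ax":0,"ay":0,"az":0,"fingers":1},{"dx":0,"dy":0,"dz":1,"ax":0,"ay":0,"az":0,"fingers":1},{"dx":0,"dy":0,"dz":1,"ax":0,"ay":0,"az":0,"fingers":1},{"dx":0,"dy":0,"dz":1,"ax":0,"ay":0,"az":0,"fingers":1},{"dx":0,"dy":0,"dz":1,"ax":0,"ay":0,"az":0,"fingers":1},{"dx":0,"dy":0,"dz":1,"ax":0,"ay":0,"az":0,"fingers":1}]'; python3 st.py
```

```text
time: 15.65
tcp_pos: [0.6148, 0.1182, 0.1196]
ee_rot: [-2.014, 2.411, -0.0]
wrist_force: [-0.8, -0.6, 5.9]
grip_width: 0.0443
t 15.65 tcp [0.6148 0.1182 0.1196] F [-0.8 -0.6  5.9] w 0.0443 j [-0.39  0.95  0.33  1.41 -0.36  0.84 -1.69]
yaw tx -100.26 tz [ 0.0002  0.0001 -1.    ]
```

Contact at about 7 N. Now I'll open the fingers gently.

```bash
python3 -m pendant '[{"dx":0,"dy":0,"dz":-0.4,"ax":0,"ay":0,"az":0,"fingers":1},{"dx":0,"dy":0,"dz":-0.4,"ax":0,"ay":0,"az":0,"fingers":0.48},{"dx":0,"dy":0,"dz":-0.4,"ax":0,"ay":0,"az":0,"fingers":0.46},{"dx":0,"dy":0,"dz":-0.4,"ax":0,"ay":0,"az":0,"fingers":0.43},{"dx":0,"dy":0,"dz":-0.4,"ax":0,"ay":0,"az":0,"fingers":0.38},{"dx":0,"dy":0,"dz":-0.4,"ax":0,"ay":0,"az":0,"fingers":0.3},{"dx":0,"dy":0,"dz":-0.4,"ax":0,"ay":0,"az":0,"fingers":0.2},{"dx":0,"dy":0,"dz":-0.4,"ax":0,"ay":0,"az":0,"fingers":0.1},{"dx":0,"dy":0,"dz":-0.4,"ax":0,"ay":0,"az":0,"fingers":0},{"dx":0,"dy":0,"dz":-0.4,"ax":0,"ay":0,"az":0,"fingers":0}]'; python3 look.py rel side 235 130 75 60 10; python3 st.py
```

```text
time: 16.65
tcp_pos: [0.6147, 0.1182, 0.1198]
ee_rot: [-2.014, 2.411, 0.0]
wrist_force: [-1.1, -0.1, 0.1]
grip_width: 0.0853
side tcp px raw [275.7  163.79] crop [411. 342.]
t 16.7 tcp [0.6147 0.1182 0.1198] F [0.2 0.9 0.3] w 0.0854 j [-0.39  0.95  0.33  1.41 -0.36  0.84 -1.69]
yaw tx -100.26 tz [-0.0001  0.0001 -1.    ]
```

View pics/rel_side.png

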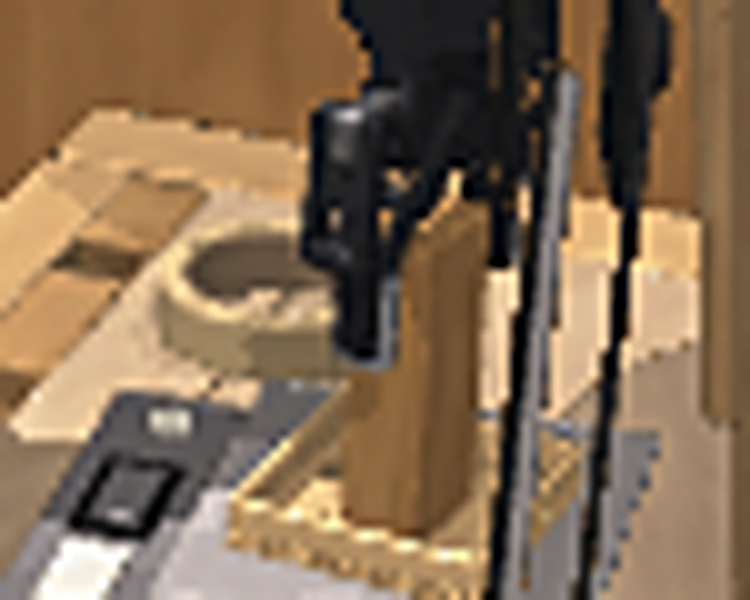

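```bash
python3 -m pendant '[{"dx":0,"dy":0,"dz":-5,"ax":0,"ay":0,"az":0,"fingers":0},{"dx":0,"dy":0,"dz":-14,"ax":0,"ay":0,"az":0,"fingers":0},{"dx":0,"dy":0,"dz":-25,"ax":0,"ay":0,"az":0,"fingers":0},{"dx":0,"dy":0,"dz":-38,"ax":0,"ay":0,"az":0,"fingers":0},{"dx":0,"dy":0,"dz":-52,"ax":0,"ay":0,"az":0,"fingers":0},{"dx":0,"dy":0,"dz":-66,"ax":0,"ay":0,"az":0,"fingers":0},{"dx":0,"dy":0,"dz":-78,"ax":0,"ay":0,"az":0,"fingers":0},{"dx":0,"dy":0,"dz":-86,"ax":0,"ay":0,"az":0,"fingers":0},{"dx":0,"dy":0,"dz":-90,"ax":0,"ay":0,"az":0,"fingers":0},{"dx":0,"dy":0,"dz":-90,"ax":0,"ay":0,"az":0,"fingers":0}]'; python3 st.py
python3 -m pendant '[{"dx":0,"dy":10,"dz":0,"ax":0,"ay":0,"az":0,"fingers":0},{"dx":0,"dy":25,"dz":0,"ax":0,"ay":0,"az":0,"fingers":0},{"dx":0,"dy":45,"dz":0,"ax":0,"ay":0,"az":0,"fingers":0},{"dx":0,"dy":70,"dz":0,"ax":0,"ay":0,"az":0,"fingers":0},{"dx":0,"dy":95,"dz":0,"ax":0,"ay":0,"az":0,"fingers":0},{"dx":0,"dy":120,"dz":0,"ax":0,"ay":0,"az":0,"fingers":0},{"dx":0,"dy":135,"dz":0,"ax":0,"ay":0,"az":0,"fingers":0},{"dx":0,"dy":140,"dz":0,"ax":0,"ay":0,"az":0,"fingers":0},{"dx":0,"dy":140,"dz":0,"ax":0,"ay":0,"az":0,"fingers":0},{"dx":0,"dy":140,"dz":0,"ax":0,"ay":0,"az":0,"fingers":0}]'; python3 look.py end side 190 130 120 100 6 top 140 140 160 120 5; python3 st.py
```

```text
time: 17.7
tcp_pos: [0.6148, 0.1182, 0.2101]
ee_rot: [-2.014, 2.411, -0.0]
wrist_force: [0.1, 0.8, -0.1]
grip_width: 0.0854
t 17.7 tcp [0.6148 0.1182 0.2101] F [ 0.1  0.8 -0.1] w 0.0854 j [-0.4   0.84  0.37  1.32 -0.32  1.04 -1.73]
yaw tx -100.26 tz [ 0.0004  0.0002 -1.    ]
time: 18.7
tcp_pos: [0.4777, 0.1429, 0.2096]
ee_rot: [-2.014, 2.411, -0.0]
wrist_force: [0.6, 0.3, -0.0]
grip_width: 0.0853
side tcp px raw [242.93 131.82] crop [320.  13.]
top tcp px raw [197.32 230.05] crop [289. 452.]
t 18.8 tcp [0.4776 0.1429 0.2096] F [ 0.5  1.1 -0.2] w 0.0854 j [-0.56  0.66  0.38  1.8  -0.33  0.75 -1.76]
yaw tx -100.29 tz [ 0.     -0.0002 -1.    ]
```

View pics/end_side.png

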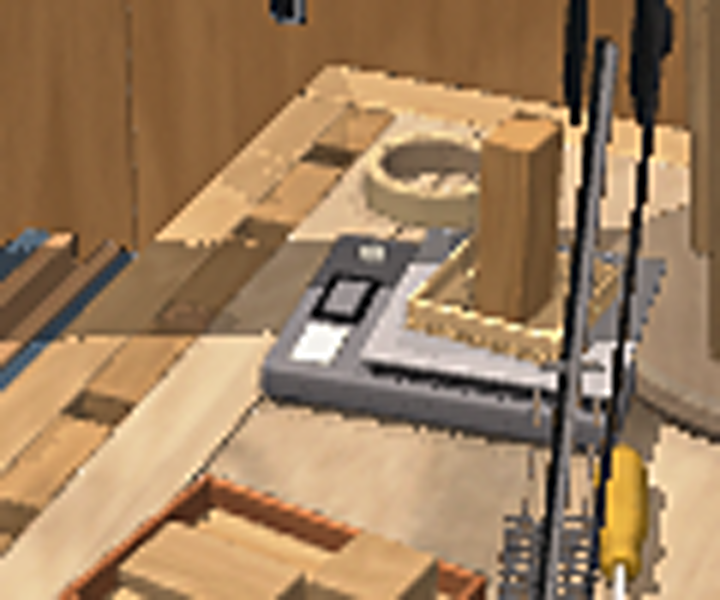

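View pics/end_top.png

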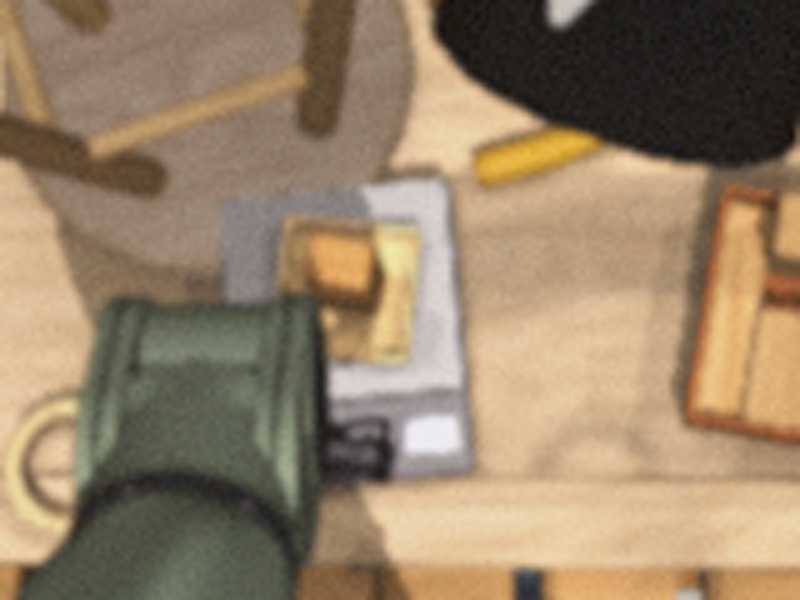

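```bash
python3 -c "
from workcell import order; print(order.finish_job())"
```

```text
the job is handed in; nothing more can be done
None
```

The tall oak offcut is standing on end in the scale's tray, and I handed the job in at about 19 s; no verdict was reported.

- **Tare:** With only the empty tray on the scale, I pressed the oblong key straight down. The wrist read 5.9 N, and I held it for over half a second in total. I never looked at the display, so whether the scale actually zeroed is judged from that force and hold alone.
- **Lift and placing:** I gripped the offcut across its 45 mm width at 50 N and drew it straight up. The arm carried it round in front of the lamp and set it down. Contact with the tray floor was about 7 N, and the offcut stayed standing when the fingers opened.
- **Last check:** The final pictures show the offcut upright inside the tray, the tray on the steel plate, and the gripper open and clear. The tape roll and screwdriver look unmoved. What shows of the crate has its other blocks in place, but part of it was out of view. The sanding block was outside these last crops, and the arm never worked close to it.
- **Disagreement:** The two cameras differed by 6 to 10 mm in x on most of the points I measured in both. I settled this by checking the side view against the arm's own known position, which left an offset of about 1 pixel.

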